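Spread the snap ring around the axle groove and hold it there

TASK

First stand the brass sleeve, which will seat the ring afterwards, upright on the bench midway between the axle stub and the amber jar, in line with both, and let go of it. Then take the snap-ring pliers off their wooden rest, squeeze the handles fully so that the snap ring on their tips spreads, and lower the ring level over the top of the axle, gently, until it surrounds the dark groove. Finish while still holding the pliers squeezed there, the spread ring centred around the groove and carried by your grip alone, and leave the other things on the bench where they are.

Things in the scene. Friction and masses are not known exactly. Their poses are not given: they have to be found in the camera images.
- stub: fixed upright axle in a pale wooden block (90 x 90 mm, 40 mm high) with a brick-red sanding wheel (radius 42 mm, 45 to 75 mm high; washer to 79 mm). Origin under the block's centre, on the bench; z up along the axle, y towards the amber jar, 235 to 245 mm away. The steel axle is 34 mm thick up to 119 mm, then tapers to 25 mm at its top at 127 mm
- groove (a point): point on the axle's centre line at mid-height of its dark groove, 95 mm above the bench; z up. The groove is 12 mm high and 30 mm thick; the axle's top is 32 mm above this point
- rest: fixed wooden pliers rest: base plate 150 x 100 mm, 6 mm thick, two dark blocks 34 mm high carrying the pliers: under the pivot (24 mm square, 62 mm ahead of the origin along x) and under the handle ends (14 x 64 mm, 47 mm behind the origin). Origin on the bench, under the place where the handles are gripped
- pliers_grip (a point): snap-ring pliers, 230 g, flat on the rest. Point on their centre line midway between the two blue handles where these are gripped, halfway up (handles 14 mm high, 41 mm above the bench at start). x forward to the ring, z up, y across the handles. Width over the handles here: about 56 mm at rest, 40 mm fully squeezed. Handles reach from 44 mm ahead to 56 mm behind; pivot 62 mm ahead
- ring_mid (a point): point fixed to the pliers that must lie on the axle's centre line: middle of the free space in the spread silver snap ring, halfway up its 4 mm wire. It is 136.5 mm ahead of pliers_grip along x, same height and axes. The ring is 40 mm across at rest (32 mm free inside: too small for the axle); fully spread it clears the axle by about 2.5 mm all round
- handle_l (a joint): swing of each pliers handle (both move alike): 0 at rest, 0.13 rad at the stop, fully squeezed, handles parallel, ring fully spread. A spring opens them: about 4 N at first, 12 N at the stop; a grip of 20 to 60 N holds them at the stop
- sleeve_mid (a point): brass sleeve: upright open tube, 42 mm outside, 37 mm inside, 50 mm high, 80 to 170 g; this point is at its centre, 25 mm above its foot; z along its axis
- jar: amber glass jar with a dark lid, radius 34 mm, 100 mm high, 350 to 700 g; origin at the centre of its underside. Leave alone
- tin: red tin, radius 26 mm, 50 mm high; origin under its centre. Leave alone
- rasp: steel rasp with a black handle, lying at the left; origin under its middle. Leave alone
- offcut: pale wooden block 100 x 60 x 45 mm at the right; origin under its centre. Leave alone
There are look-alikes about, which are no part of the job. What is shaped like the stub but pink or purple is not meant.

How it is judged (in metres and radians):
On the way, in this order (a step that is already met when the one before it is completed fails the run):
1. the sleeve stands upright midway between axle stub and jar, let go (x of sleeve_mid in the frame of stub between -0.02 and 0.02 m and horizontal distance between sleeve_mid and stub below 0.138 m and horizontal distance between sleeve_mid and jar below 0.138 m and angle between sleeve_mid's own z axis and vertical below 0.1 rad and height (world z) of sleeve_mid below 0.03 m and contact force between sleeve and the fingers below 0.1 N), for 0.2 s.
2. the spread ring is over or around the axle's top (value of joint handle_l above 0.105 rad and horizontal distance between ring_mid and groove below 0.01 m and z of ring_mid in the frame of stub above 0.11 m), for 0.1 s.
At the end, for the whole second after the job is handed in: Pliers gripped, handle swing over 0.105 rad, at rest; ring within 5 mm of the axle's centre line and 4.5 mm of the groove's mid-height, level within 0.1 rad, under 2 N on the stub. Sleeve upright, free, within 20 mm of the line stub to jar and 138 mm of each centre (all of step 1 and value of joint handle_l above 0.105 rad and horizontal distance between ring_mid and groove below 0.005 m and z of ring_mid in the frame of groove between -0.0045 and 0.0045 m and angle between ring_mid's own z axis and vertical below 0.1 rad and contact force between pliers and the fingers above 5 N and contact force between pliers and stub below 2 N and linear speed of pliers below 0.02 m/s); the arm keeps its last pose, push and grip.
It fails at once if the ring or pliers are forced against the axle stub (over 20 N) (contact force between pliers and stub above 20 N).
It fails at once if another thing on the bench is displaced by more than 25 mm (distance of any of jar, tin, rasp, offcut from where it was at the start of the episode above 0.025 m).
It also fails if it takes over 61 s, if anything falls off the work surface, if the arm or the gripper's body presses on something with over 40 N, if the wrist force passes 120 N, or if a joint passes its speed limit or range.

ROBOT

A 6-joint arm with a two-finger parallel gripper is mounted at the origin on the work surface. World frame = base frame: x ahead of the robot, y to its left, z up, the work surface at z = 0. Lengths are in m, angles in degrees, forces in N, time in s.
With the tool pointing down it reaches from about 0.3 to 0.775 m from the base axis. Payload 14.6 kg.
Tool frame: the origin (TCP) lies on the centre line of the jaws, within the pads' length; the fingertips stand 14 mm ahead of it and the grasp point (between the pads) lies 5 mm behind it; z points along the fingers, y is the direction in which the jaws open and shut (so a half turn about z gives the same grasp; the last joint's range is limited). The gripper opens to 94 mm and grips with 3 to 60 N. Pads are 16 mm wide; open, the fingers measure 119 mm over their backs; the gripper's body (75 mm by 177 mm) begins 78 mm behind the grasp point.
Start: joints at [-67.529, 17.183, 87.147, -0, 75.671, -3.816], TCP at [0.244, -0.493, 0.219] pointing down, gripper open.
Joint ranges: [-173.82, 173.82], [-45.26, 126.66], [13.44, 144.39], [-59.66, 239.66], [0, 175.72], [-146.38, 146.38]. Speed limits (degrees/s): [127.2, 127.2, 147.25, 180, 180, 180].

INTERFACE

Orientations are given as a 3x3 rotation matrix whose columns are the frame's x, y, z axes.
In Python, from station import manip, read_camera gives the robot as it stands.
- The arm moves only by the shell command python3 -m inch 'ROWS' [FORCE]. ROWS is JSON, a list of rows, each an object with "dr": the turn, a rotation vector about the world's x, y, z in degrees, a list of three; "translation": the shift along the world's x, y, z in cm, a list of three; "fingers": the opening, from 0 (shut) to 1 (fully open). A call has 1 to 12 rows; each row shifts and turns the commanded pose from where the row before left it; what a row does not reach is not made up. A row lasts 1/8 s, in which the tool goes at most 62.5 mm and 10.7 degrees, less where a joint would pass 70% of its speed; a pose out of reach is approached as far as the arm can. A call with a gripper value outside its range is refused whole. The fingers move at their own pace and stop on an object; FORCE is the grip in N (left out, the last holds). Time passes only in rows, so rows that do not move let the fingers close. It gives the time, the measured TCP pose, the force and the opening at its end, in the units of the state.
- manip.state(): the state, without advancing time (a new reading comes with each control period).
- read_camera(name): name is "side" or "top" or "wrist"; returns a dict with "frame" (400x640x3 uint8, red, green, blue), "mtx" (3x3 intrinsics, pixels), "R" (3x3) and "t" (3): a world point X has camera coordinates R X + t; the wrist camera has in their place "T_tool_cam" (4x4, takes a point from camera to tool coordinates, whose origin is the TCP and whose axes are the flange's). Camera axes: x right, y down, z forward; pixel columns grow to the right and rows downward; lengths in m; the calibration is good to about 2 mm. A picture is of the moment at which its call begins: read the wrist's pose just before it. There is no depth.
- manip.close_job(): hands the job in, once; it reports no verdict.
The state is a dict: "time": time; "joint_positions": joint angles; "joint_velocities": joint speeds; "tau": joint torques, N m; "eef_pos": TCP position; "orientation": TCP orientation; "force": force on the tool from outside, world axes, zero at the start; "ft_torque": the same for the moment, N m; "grip_width": finger opening in m.
Only numpy, scipy, OpenCV 4.12 (cv2) and the standard library are available. Lean on these libraries where they do the work, as an engineer would, in place of code of your own. Each camera call takes 0.05 s, during which the arm holds its last target. There are 200 camera calls.

## Working session

There is one attempt and no reset: what is moved stays moved. The work goes in short steps, Python scripts to look and compute and a shell command to move; the robot and the scene stay as the last step left them, time stands still between calls to the robot, and variables do not carry over. Pictures are saved under pics/ and viewed, about 8 in all and at most 12, crops included, and the job is handed in when it is done.

```bash
ls; mkdir -p pics; python3 - <<'E'
from station import manip, read_camera
import cv2,pickle
s=manip.state();print(s)
d={}
for n in("top","side"):
    c=read_camera(n);d[n]=c;cv2.imwrite(f"pics/{n}0.png",c["frame"][:,:,::-1]);print(n,c["mtx"],c["R"],c["t"])
pickle.dump(d,open("c0.pkl","wb"))
E
```

```text
pics
{'time': 0.0, 'joint_positions': array([-6.75295766e+01,  1.72159517e+01,  8.71796954e+01,  8.09959450e-04,
        7.56706554e+01, -3.81572252e+00]), 'joint_velocities': array([-0.05844075, -0.01655666, -0.06718762,  0.06888036, -0.01432993,
       -0.0205419 ]), 'tau': array([-2.34401843e-03, -5.31807911e+01, -3.52739060e+01,  7.07944552e-02,
        2.43287394e-02, -1.14929412e-04]), 'eef_pos': array([ 0.24347855, -0.49289956,  0.2188877 ]), 'orientation': array([[ 8.96595111e-01,  4.42851017e-01, -4.29631051e-04],
       [ 4.42851216e-01, -8.96594471e-01,  1.07457317e-03],
       [ 9.06709950e-05, -1.15371968e-03, -9.99999330e-01]]), 'force': array([-0.34965096,  1.5121572 ,  0.19177847]), 'ft_torque': array([-0.00545411, -0.00601531,  0.00643128]), 'grip_width': 0.09371440785874903}
top [[418.10148077   0.         326.52362633]
 [  0.         418.10148077 205.14727817]
 [  0.           0.           1.        ]] [[ 0.01677044 -0.9997721  -0.01320971]
 [-0.99652831 -0.01563558 -0.08177317]
 [ 0.08154799  0.01453522 -0.99656342]] [-0.00772136  0.49317048  1.51080352]
side [[474.76084532   0.         325.79122063]
 [  0.         474.76084532 202.40515905]
 [  0.           0.           1.        ]] [[-0.99350133 -0.11331213  0.01074603]
 [-0.06747947  0.51034399 -0.8573188 ]
 [ 0.09166045 -0.85247251 -0.51467367]] [0.49347822 0.11799879 1.49594316]
```

View pics/top0.png

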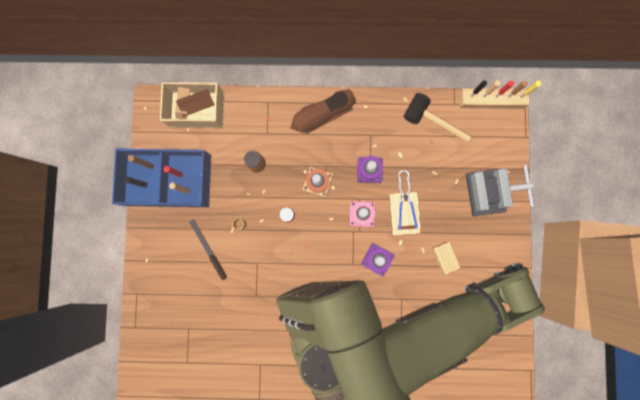

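View pics/side0.png

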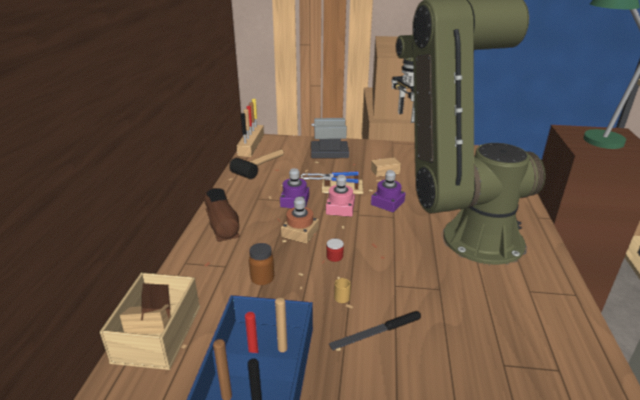

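The top view shows the sleeve at about (238,225), jar (254,161), true stub with the brick-red wheel (318,181), tin (287,214), pliers (405,205) and offcut (447,258). The pink and purple stubs are look-alikes. Next I'll get coarse world points.

```bash
cat > h.py <<'E'
import numpy as np,cv2,pickle
from station import manip, read_camera
def ray(c,px):
    d=np.linalg.solve(c["mtx"],[px[0],px[1],1.]);R=c["R"];return -R.T@c["t"],R.T@d
def onz(c,px,z):
    o,d=ray(c,px);return o+d*(z-o[2])/d[2]
def proj(c,X):
    q=c["mtx"]@(c["R"]@np.asarray(X,float)+c["t"]);return q[:2]/q[2]
def wrist():
    s=manip.state();c=read_camera("wrist")
    T=np.eye(4);T[:3,:3]=s["orientation"];T[:3,3]=s["eef_pos"]
    M=np.linalg.inv(T@c["T_tool_cam"]);c["R"],c["t"]=M[:3,:3],M[:3,3];return c,s
E
python3 - <<'E'
from h import *
d=pickle.load(open("c0.pkl","rb"));c=d["top"]
for n,p,z in[("sleeve",(238,225),.05),("jar",(254,160),.1),("stubtop",(318,180),.127),("tin",(287,214),.05),("pivot",(405,198),.041),("ring",(404,178),.041),("pink",(363,213),.127),("purple",(371,167),.127),("purple2",(380,261),.127),("offcut",(447,258),.045)]:
    P=onz(c,p,z);print(n,P.round(3),"side px",proj(d["side"],P).round())
s=manip.state();print(read_camera("wrist")["T_tool_cam"].round(3).tolist(),read_camera("wrist")["mtx"].tolist())
im=c["frame"][135:285,220:470,::-1];cv2.imwrite("pics/crop.png",cv2.resize(im,None,fx=3.2,fy=3.2,interpolation=cv2.INTER_CUBIC))
E
```

```text
sleeve [0.414 0.316 0.05 ] side px [344. 282.]
jar [0.642 0.256 0.1  ] side px [262. 247.]
stubtop [0.57  0.029 0.127] side px [301. 198.]
tin [0.457 0.141 0.05 ] side px [334. 242.]
pivot [ 0.522 -0.283  0.041] side px [328. 176.]
ring [ 0.595 -0.279  0.041] side px [308. 176.]
pink [ 0.46  -0.126  0.127] side px [342. 177.]
purple [ 0.618 -0.151  0.127] side px [296. 170.]
purple2 [ 0.299 -0.184  0.127] side px [390. 172.]
offcut [ 0.31  -0.431  0.045] side px [386. 161.]
[[0.002, -0.974, -0.227, 0.066], [1.0, 0.002, 0.001, 0.0], [-0.001, -0.227, 0.974, -0.165], [0.0, 0.0, 0.0, 1.0]] [[337.94580903175273, 0.0, 318.8085218453025], [0.0, 337.94580903175273, 201.34547211878356], [0.0, 0.0, 1.0]]
```

View pics/crop.png

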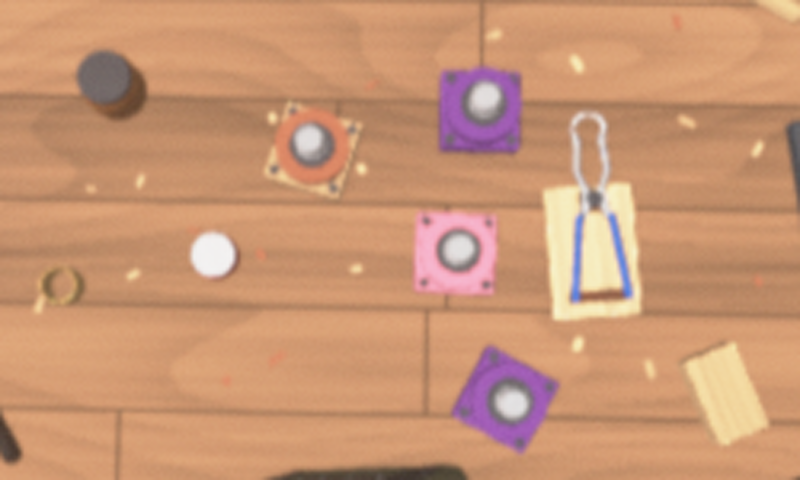

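The top and side views agree, and the stub–jar distance comes out at 0.238 m, inside the given range. I'll look at the pliers with the wrist camera on the way, then move on to the stub, jar and sleeve.

```bash
python3 -m inch '[{"translation":[3,4,2],"dr":[0,0,0],"fingers":1},{"translation":[3.5,4,1.5],"dr":[0,0,0],"fingers":1},{"translation":[3.5,4,1.5],"dr":[0,0,0],"fingers":1},{"translation":[3.5,4,1],"dr":[0,0,0],"fingers":1},{"translation":[3.5,4,1],"dr":[0,0,0],"fingers":1},{"translation":[3,3.5,0],"dr":[0,0,0],"fingers":1},{"translation":[0,0,0],"dr":[0,0,0],"fingers":1},{"translation":[0,0,0],"dr":[0,0,0],"fingers":1}]'
python3 - <<'E'
from h import *
c,s=wrist();pickle.dump((c,s),open("w1.pkl","wb"));cv2.imwrite("pics/w1.png",c["frame"][:,:,::-1]);print(s["eef_pos"],s["time"])
E
python3 -m inch '[{"translation":[0,4,0],"dr":[0,0,4],"fingers":1},{"translation":[0,5.5,0],"dr":[0,0,6],"fingers":1},{"translation":[0,5.5,0],"dr":[0,0,6],"fingers":1},{"translation":[0,5.5,0],"dr":[0,0,6],"fingers":1},{"translation":[0,5.5,0],"dr":[0,0,6],"fingers":1},{"translation":[0,5.5,0],"dr":[0,0,6],"fingers":1},{"translation":[0,5.5,0],"dr":[0,0,6],"fingers":1},{"translation":[0,5,0],"dr":[0,0,6],"fingers":1},{"translation":[0,0,0],"dr":[0,0,0],"fingers":1},{"translation":[0,0,0],"dr":[0,0,0],"fingers":1}]'
python3 - <<'E'
from h import *
c,s=wrist();pickle.dump((c,s),open("w2.pkl","wb"));cv2.imwrite("pics/w2.png",c["frame"][:,:,::-1]);print(s["eef_pos"],s["time"])
E
```

```text
time: 1.2
eef_pos: [0.4433, -0.2584, 0.2893]
orientation: [[0.897, 0.443, -0.0], [0.443, -0.897, 0.0], [-0.0, -0.0, -1.0]]
force: [0.5, 0.0, 0.4]
grip_width: 0.0936
[ 0.44331508 -0.25836015  0.28926726] 1.2
time: 2.5
eef_pos: [0.4437, 0.1608, 0.2894]
orientation: [[0.306, 0.952, -0.0], [0.952, -0.306, -0.0], [-0.0, -0.0, -1.0]]
force: [0.0, -0.2, 0.1]
grip_width: 0.094
[0.44374239 0.1608206  0.28936012] 2.5
```

View pics/w1.png

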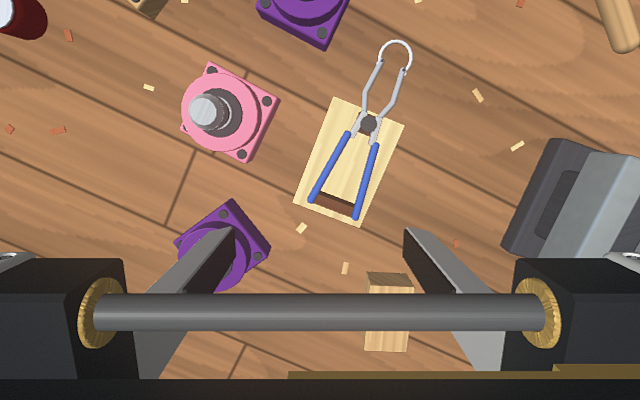

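View pics/w2.png

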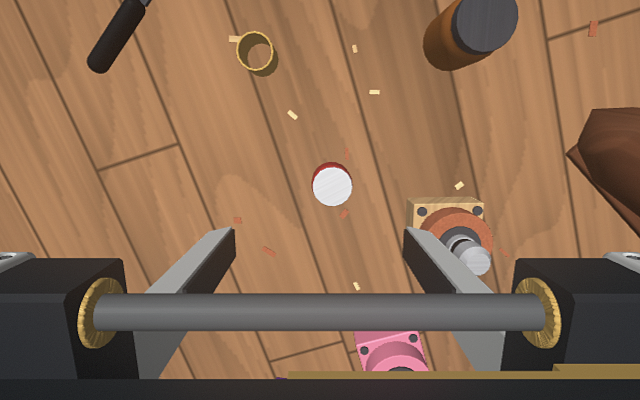

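w1 shows the pliers with the ring at about (395,58), the pivot at (369,125) and the handles' ends at (312,200) and (356,215). w2 shows the sleeve rim at (256,51), jar lid at (485,20), axle top at (475,262) and tin at (332,186). Next I'll measure these with masks.

```bash
cat >> h.py <<'E'
def blob(c,lo,hi,roi,z):
    x0,y0,x1,y1=roi;hsv=cv2.cvtColor(np.ascontiguousarray(c["frame"]),cv2.COLOR_RGB2HSV)
    m=np.zeros(hsv.shape[:2],np.uint8);m[y0:y1,x0:x1]=cv2.inRange(hsv,lo,hi)[y0:y1,x0:x1]
    m=cv2.morphologyEx(m,cv2.MORPH_OPEN,np.ones((2,2),np.uint8))
    cs,_=cv2.findContours(m,cv2.RETR_EXTERNAL,cv2.CHAIN_APPROX_NONE);k=max(cs,key=cv2.contourArea)[:,0]
    W=np.array([onz(c,p,z)[:2] for p in k]);return k,W,m
def circ(W):
    h,r=cv2.minEnclosingCircle((W*1000).astype(np.float32));A=np.c_[2*W,np.ones(len(W))];q=np.linalg.lstsq(A,(W**2).sum(1),rcond=None)[0]
    return np.array(h)/1000,r,q[:2],1000*np.sqrt(q[2]+q[:2]@q[:2])
E
python3 - <<'E'
from h import *
c,_=pickle.load(open("w2.pkl","rb"));f=c["frame"];hsv=cv2.cvtColor(f,cv2.COLOR_RGB2HSV)
for p in[(239,45),(256,32),(270,62),(256,50),(245,72),(485,20),(450,40),(474,262),(460,250),(240,38),(420,90)]:print(p,hsv[p[1],p[0]])
for n,a in[("sleeve",((20,140,100),(35,255,255),(225,20,285,85),.05)),("jarlid",((0,0,30),(180,90,110),(420,0,530,60),.1)),("axle",((0,0,135),(180,40,255),(455,240,500,285),.127)),("tin",((0,0,150),(180,60,255),(300,150,365,215),.05))]:
    try:
        k,W,m=blob(c,*a);print(n,k.min(0),k.max(0),circ(W))
    except Exception as e:print(n,e)
a=cv2.resize(f[0:80,215:535,::-1],None,fx=2.5,fy=2.5);b=cv2.resize(f[200:300,400:520,::-1],None,fx=2.5,fy=2.5)
c1,_=pickle.load(open("w1.pkl","rb"));g=cv2.resize(c1["frame"][30:235,285:485,::-1],None,fx=1.95,fy=1.95,interpolation=cv2.INTER_CUBIC)
o=np.zeros((600,800,3),np.uint8);o[:200]=a;o[200:450,:300]=b;o[200:600,400:790]=g[:400];cv2.imwrite("pics/m.png",o)
E
```

```text
(239, 45) [ 18 137 104]
(256, 32) [ 20 138 227]
(270, 62) [ 18 138 116]
(256, 50) [ 14 119 159]
(245, 72) [ 14 120 172]
(485, 20) [165   6  81]
(450, 40) [ 13 161 109]
(474, 262) [135   3 187]
(460, 250) [165   4 145]
(240, 38) [ 20 128 231]
(420, 90) [ 14 122 152]
sleeve max() iterable argument is empty
jarlid [452   0] [518  55] (array([0.64480328, 0.26326331]), 32.21701431274414, array([0.64375008, 0.26099575]), np.float64(28.711796931590968))
axle [456 241] [491 285] (array([0.57304315, 0.03642252]), 27.297786712646484, array([0.57188695, 0.03693096]), np.float64(21.54748157612338))
tin [314 168] [352 206] (array([0.45752344, 0.14392535]), 24.236499786376953, array([0.45753166, 0.14390304]), np.float64(23.53323418366266))
```

View pics/m.png

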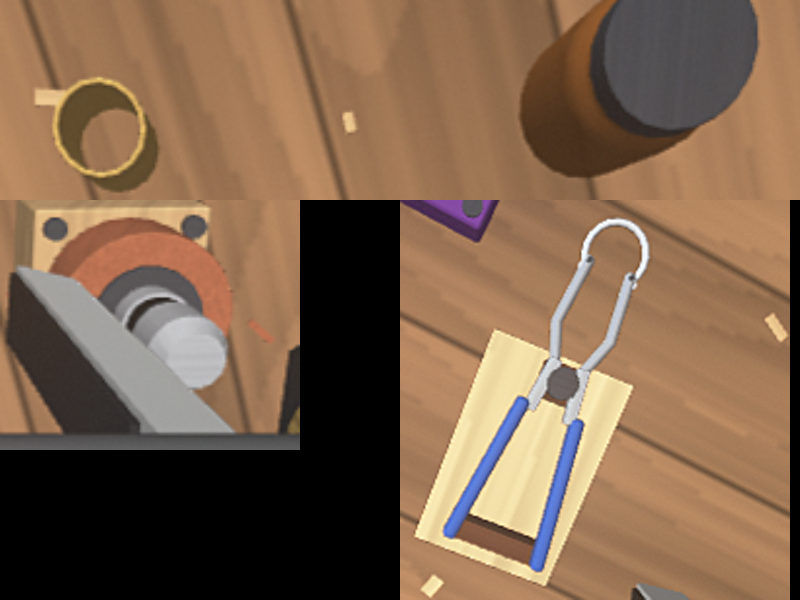

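```bash
python3 - <<'E'
from h import *
c,_=pickle.load(open("w2.pkl","rb"))
S=onz(c,(254.8,51),.05);J=onz(c,(484.8,20.8),.1);A=onz(c,(476.4,261.2),.127)
print("sleeve",S.round(4),"jar",J.round(4),"axle",A.round(4),"d",np.hypot(*(J-A)[:2]),"mid",((J+A)/2).round(4))
for e in(1,-1):print("rad sleeve",onz(c,(254.8+e*18.3,51),.05)[:2]-S[:2],"jar",onz(c,(484.8+e*33,20.8),.1)[:2]-J[:2],"axle",onz(c,(476.4+e*15,261.2),.127)[:2]-A[:2])
c1,_=pickle.load(open("w1.pkl","rb"))
hsv=cv2.cvtColor(c1["frame"],cv2.COLOR_RGB2HSV);m=cv2.inRange(hsv,(105,100,60),(125,255,255));m[:100]=0;m[240:]=0
cs,_=cv2.findContours(m,cv2.RETR_EXTERNAL,cv2.CHAIN_APPROX_NONE);cs=sorted(cs,key=cv2.contourArea)[-2:]
ends=[]
for k in cs:
    W=np.array([onz(c1,p,.044)[:2] for p in k[:,0]]);(cx,cy),(w,h),a=cv2.minAreaRect((W*1000).astype(np.float32))
    u=np.linalg.svd(W-W.mean(0),full_matrices=False)[2][0];u*=np.sign(u[0]);t=(W-[cx/1e3,cy/1e3])@u
    e=np.array([np.array([cx,cy])/1e3+u*t.min(),np.array([cx,cy])/1e3+u*t.max()]);ends.append(e);print(e.round(4),w,h)
cr=lambda X,Y:(285+(X-400)/1.95,30+(Y-200)/1.95)
piv=onz(c1,cr(562,382),.046)[:2];rg=onz(c1,cr(616,252),.041)[:2]
b,f=(ends[0]+ends[1])/2
print("back",b,"front",f,"pivot",piv,"ring",rg)
for n,p in(("front",f),("pivot",piv),("ring",rg)):print(n,np.linalg.norm(p-b),np.degrees(np.arctan2(*(p-b)[::-1])))
E
```

```text
sleeve [0.4203 0.3179 0.05  ] jar [0.6445 0.2645 0.1   ] axle [0.5775 0.0395 0.127 ] d 0.23475241530563848 mid [0.611  0.152  0.1135]
rad sleeve [ 0.01937682 -0.00618488] jar [ 0.03006513 -0.00959529] axle [ 0.01481781 -0.00473451]
rad sleeve [-0.01937589  0.00618459] jar [-0.03006258  0.00959447] axle [-0.01481713  0.0047343 ]
[[ 0.4109 -0.2616]
 [ 0.5093 -0.2658]] 8.099146842956543 98.49279022216797
[[ 0.4159 -0.3222]
 [ 0.5119 -0.3013]] 98.21019744873047 9.176803588867188
back [ 0.41340282 -0.29191589] front [ 0.51058916 -0.28358668] pivot [ 0.52758956 -0.2822197 ] ring [ 0.60720766 -0.27600742]
front 0.09754261562319377 4.898478463578735
pivot 0.11459767821719395 4.853638335870245
ring 0.19445667374860745 4.692604180877659
```

```bash
python3 -m inch '[{"translation":[-0.8,5,-1],"dr":[0,0,0],"fingers":1},{"translation":[-0.8,5.4,-1],"dr":[0,0,0],"fingers":1},{"translation":[-0.8,5.3,-1],"dr":[0,0,0],"fingers":1},{"translation":[0,0,-5],"dr":[0,0,0],"fingers":1},{"translation":[0,0,-5],"dr":[0,0,0],"fingers":1},{"translation":[0,0,-5],"dr":[0,0,0],"fingers":1},{"translation":[0,0,-4],"dr":[0,0,0],"fingers":1},{"translation":[0,0,-3],"dr":[0,0,0],"fingers":1},{"translation":[0,0,-1.1],"dr":[0,0,0],"fingers":1},{"translation":[0,0,0],"dr":[0,0,0],"fingers":0.5},{"translation":[0,0,0],"dr":[0,0,0],"fingers":0.3},{"translation":[0,0,0],"dr":[0,0,0],"fingers":0.3}]' 15
python3 -m inch '[{"translation":[0,0,0],"dr":[0,0,0],"fingers":0.3},{"translation":[0,0,0],"dr":[0,0,0],"fingers":0.3},{"translation":[0,0,0],"dr":[0,0,0],"fingers":0.3}]'
```

```text
time: 4.05
eef_pos: [0.4201, 0.3191, 0.0295]
orientation: [[0.304, 0.953, 0.001], [0.953, -0.304, 0.001], [0.001, 0.001, -1.0]]
force: [0.1, 0.1, 1.1]
grip_width: 0.0673
time: 4.42
eef_pos: [0.4196, 0.319, 0.0286]
orientation: [[0.304, 0.953, 0.0], [0.953, -0.304, 0.0], [0.0, 0.0, -1.0]]
force: [-0.7, -0.3, 1.6]
grip_width: 0.0424
```

```bash
python3 -m inch '[{"translation":[0,0,3],"dr":[0,0,0],"fingers":0.3},{"translation":[0,0,5],"dr":[0,0,0],"fingers":0.3},{"translation":[2.2,-2,3],"dr":[0,0,0],"fingers":0.3},{"translation":[4,-3.5,1],"dr":[0,0,0],"fingers":0.3},{"translation":[4.2,-3.8,0],"dr":[0,0,0],"fingers":0.3},{"translation":[4.2,-3.8,0],"dr":[0,0,0],"fingers":0.3},{"translation":[4.2,-3.7,0],"dr":[0,0,0],"fingers":0.3},{"translation":[0,0,-3],"dr":[0,0,0],"fingers":0.3},{"translation":[0,0,-4],"dr":[0,0,0],"fingers":0.3},{"translation":[0,0,-3],"dr":[0,0,0],"fingers":0.3},{"translation":[0,0,0],"dr":[0,0,0],"fingers":0.3}]'
python3 - <<'E'
from h import *
c=read_camera("side");pickle.dump(c,open("s2.pkl","wb"))
cv2.imwrite("pics/s2.png",cv2.resize(c["frame"][170:320,220:420,::-1],None,fx=3.5,fy=3.5))
E
```

```text
time: 5.8
eef_pos: [0.6063, 0.1506, 0.0462]
orientation: [[0.304, 0.953, -0.004], [0.953, -0.304, -0.001], [-0.002, -0.004, -1.0]]
force: [-0.2, 0.0, -0.5]
grip_width: 0.0425
```

View pics/s2.png

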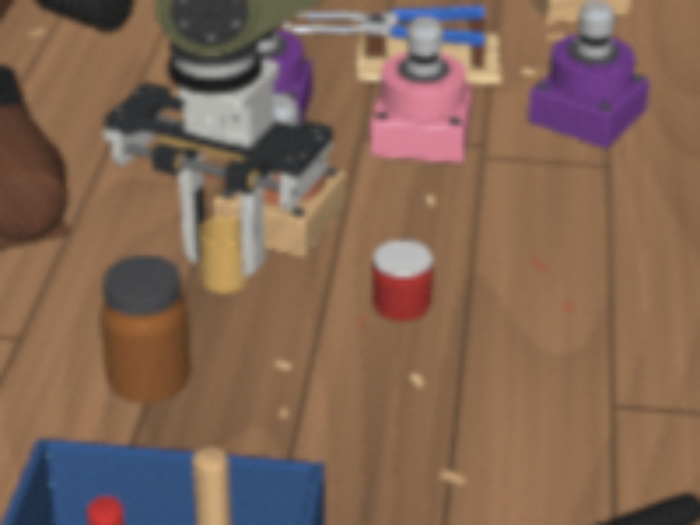

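```bash
python3 -m inch '[{"translation":[0,0,-1],"dr":[0,0,0],"fingers":0.3},{"translation":[0,0,-0.8],"dr":[0,0,0],"fingers":0.3},{"translation":[0,0,0],"dr":[0,0,0],"fingers":0.3},{"translation":[0,0,0],"dr":[0,0,0],"fingers":0.3}]'
python3 -m inch '[{"translation":[0,0,0],"dr":[0,0,0],"fingers":0.6},{"translation":[0,0,0],"dr":[0,0,0],"fingers":0.75},{"translation":[0,0,0],"dr":[0,0,0],"fingers":0.75},{"translation":[0,0,3],"dr":[0,0,0],"fingers":0.75},{"translation":[0,0,6],"dr":[0,0,0],"fingers":0.75},{"translation":[0,0,6],"dr":[0,0,0],"fingers":1},{"translation":[0,0,6],"dr":[0,0,0],"fingers":1},{"translation":[-2,-4,3],"dr":[0,0,0],"fingers":1},{"translation":[-2,-5,2],"dr":[0,0,0],"fingers":1},{"translation":[-2,-5,0],"dr":[0,0,0],"fingers":1},{"translation":[-2,-4,0],"dr":[0,0,0],"fingers":1},{"translation":[0,-2,0],"dr":[0,0,0],"fingers":1}]'
python3 -m inch '[{"translation":[0,0,0],"dr":[0,0,0],"fingers":1},{"translation":[0,0,0],"dr":[0,0,0],"fingers":1}]'
python3 - <<'E'
from h import *
c,s=wrist();pickle.dump((c,s),open("w3.pkl","wb"));cv2.imwrite("pics/w3.png",c["frame"][:,:,::-1]);print(s["eef_pos"],s["time"])
E
```

```text
time: 6.35
eef_pos: [0.6077, 0.1509, 0.0308]
orientation: [[0.304, 0.953, 0.0], [0.953, -0.304, 0.0], [0.0, 0.0, -1.0]]
force: [-0.2, 0.0, -0.5]
grip_width: 0.0425
time: 7.85
eef_pos: [0.5266, -0.0509, 0.2911]
orientation: [[0.306, 0.952, 0.001], [0.952, -0.306, -0.0], [0.0, 0.001, -1.0]]
force: [0.3, 0.8, 0.2]
grip_width: 0.094
time: 8.1
eef_pos: [0.5277, -0.0485, 0.2904]
orientation: [[0.304, 0.953, -0.0], [0.953, -0.304, 0.0], [0.0, -0.0, -1.0]]
force: [0.1, 0.2, 0.4]
grip_width: 0.094
[ 0.52767846 -0.04846988  0.29040951] 8.1
```

View pics/w3.png

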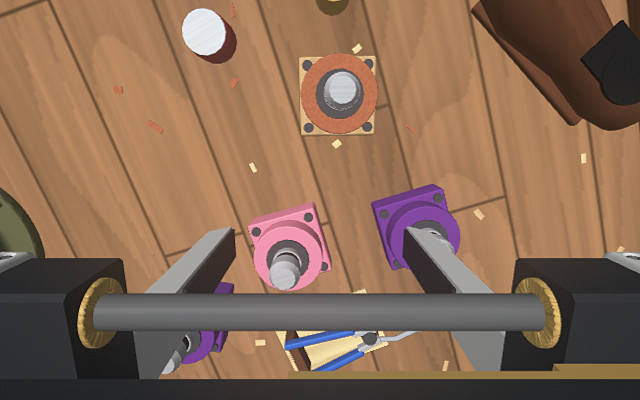

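w3 shows the stub clear at block x 299–376, y 56–136, with the wheel around (339,93) and axle top at (343,88). The sleeve is cut off by the upper edge at (332,0). I'll measure the stub and check the sleeve with the fixed cameras.

```bash
python3 - <<'E'
from h import *
c,s=pickle.load(open("w3.pkl","rb"));f=c["frame"]
k,W,m=blob(c,(5,130,130),(12,200,230),(290,45,385,145),.075);print("wheel",k.min(0),k.max(0),circ(W))
hl=cv2.convexHull(k)[:,0];print(" hull",circ(np.array([onz(c,p,.075)[:2] for p in hl])))
k,W,m=blob(c,(0,0,135),(180,30,255),(322,66,362,110),.127);print("axle",k.min(0),k.max(0),circ(W))
for p in[(300.5,56.5),(374,55.5),(376.5,134.5),(301,136)]:print("corner",onz(c,p,.04).round(4))
d={n:read_camera(n) for n in("top","side")};pickle.dump(d,open("c3.pkl","wb"))
a=cv2.resize(d["top"]["frame"][130:240,215:365,::-1],None,fx=2.6,fy=2.6,interpolation=cv2.INTER_CUBIC);b=cv2.resize(d["side"]["frame"][180:300,230:380,::-1],None,fx=2.6,fy=2.6,interpolation=cv2.INTER_CUBIC)
o=np.zeros((600,790,3),np.uint8);o[:a.shape[0],:390]=a;o[:b.shape[0],400:]=b
w=cv2.resize(f[40:150,280:400,::-1],None,fx=2.5,fy=2.5);o[320:595,:300]=w;cv2.imwrite("pics/c3.png",o)
E
```

```text
wheel [302  54] [378 134] (array([0.57880957, 0.03405364]), 41.523712158203125, array([0.57881438, 0.03401173]), np.float64(40.781464524964775))
 hull (array([0.57880957, 0.03405368]), 41.523685455322266, array([0.57881027, 0.0340195 ]), np.float64(41.19853611713454))
axle [325  73] [357 104] (array([0.57696216, 0.03682008]), 16.485698699951172, array([0.57743465, 0.03641051]), np.float64(14.318002280274525))
corner [0.5506 0.0899 0.04  ]
corner [0.6312 0.0655 0.04  ]
corner [ 0.6104 -0.0211  0.04  ]
corner [0.5231 0.0047 0.04  ]
```

View pics/c3.png

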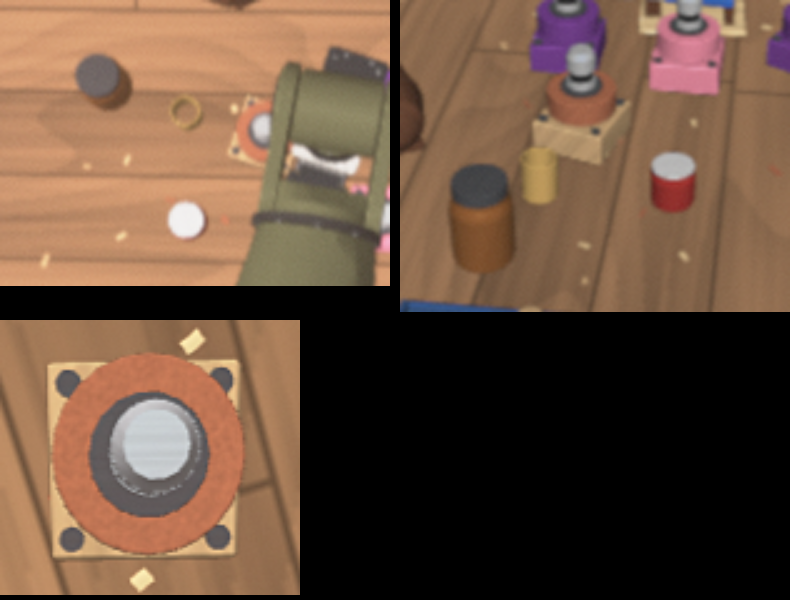

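Stub centre (0.5788, 0.0343) from the wheel fit (r = 41.5 mm against 42) and the block corners. The sleeve is upright and about 0.12 m from both stub and jar, so step 1 looks good. Next, wrist views of stub and pliers at the same yaw, so camera biases cancel.

```bash
python3 -m inch '[{"translation":[-0.7,0.8,0],"dr":[0,0,-8.5],"fingers":1},{"translation":[-0.9,1.1,0],"dr":[0,0,-9.5],"fingers":1},{"translation":[-0.9,1.1,0],"dr":[0,0,-9.5],"fingers":1},{"translation":[-0.9,1.1,0],"dr":[0,0,-10],"fingers":1},{"translation":[-1,1.1,0],"dr":[0,0,-10],"fingers":1},{"translation":[-1,1.2,0],"dr":[0,0,-10],"fingers":1},{"translation":[-1,1.2,0],"dr":[0,0,-10],"fingers":1},{"translation":[-0.5,0.4,0],"dr":[0,0,0],"fingers":1},{"translation":[0,0,0],"dr":[0,0,0],"fingers":1},{"translation":[0,0,0],"dr":[0,0,0],"fingers":1}]'
python3 - <<'E'
from h import *
c,s=wrist();pickle.dump((c,s),open("w4.pkl","wb"));cv2.imwrite("pics/w4.png",c["frame"][:,:,::-1])
E
python3 -m inch '[{"translation":[-0.2,-4.5,0],"dr":[0,0,0],"fingers":1},{"translation":[-0.3,-5.5,0],"dr":[0,0,0],"fingers":1},{"translation":[-0.4,-6,0],"dr":[0,0,0],"fingers":1},{"translation":[-0.4,-6,0],"dr":[0,0,0],"fingers":1},{"translation":[-0.4,-5.7,0],"dr":[0,0,0],"fingers":1},{"translation":[-0.3,-4,0],"dr":[0,0,0],"fingers":1},{"translation":[0,0,0],"dr":[0,0,0],"fingers":1},{"translation":[0,0,0],"dr":[0,0,0],"fingers":1}]'
python3 - <<'E'
from h import *
c,s=wrist();pickle.dump((c,s),open("w5.pkl","wb"))
c4,s4=pickle.load(open("w4.pkl","rb"))
k,W,m=blob(c4,(5,130,130),(12,200,230),(230,20,420,220),.075);hl=cv2.convexHull(k)[:,0];print("wheel",k.min(0),k.max(0),circ(np.array([onz(c4,p,.075)[:2] for p in hl])))
o=np.zeros((600,800,3),np.uint8)
x,y=k.mean(0).astype(int);x=max(60,x);y=max(60,y);o[:300,:300]=cv2.resize(c4["frame"][y-60:y+60,x-60:x+60,::-1],(300,300));print("crop4",x-60,y-60)
o[:600,320:800]=cv2.resize(c["frame"][0:240,240:432,::-1],None,fx=2.5,fy=2.5,interpolation=cv2.INTER_CUBIC);cv2.imwrite("pics/c5.png",o);print(s["eef_pos"],s["orientation"],s["time"])
E
```

```text
time: 9.5
eef_pos: [0.4588, 0.0307, 0.2904]
orientation: [[0.996, 0.086, -0.0], [0.086, -0.996, -0.0], [-0.0, 0.0, -1.0]]
force: [0.1, -1.2, -0.1]
grip_width: 0.094
time: 10.55
eef_pos: [0.4386, -0.2858, 0.2902]
orientation: [[0.996, 0.084, -0.0], [0.084, -0.996, 0.0], [-0.0, -0.0, -1.0]]
force: [-0.2, 0.5, 0.0]
grip_width: 0.0939
wheel [286  30] [363 112] (array([0.57715033, 0.03435036]), 41.4661865234375, array([0.57703246, 0.03433742]), np.float64(41.234471511991195))
crop4 264 11
[ 0.43860226 -0.28582509  0.29024874] [[ 9.96477442e-01  8.38608370e-02 -2.60473884e-04]
 [ 8.38609406e-02 -9.96477380e-01  4.16145481e-04]
 [-2.24658025e-04 -4.36523169e-04 -9.99999879e-01]] 10.55
```

View pics/c5.png

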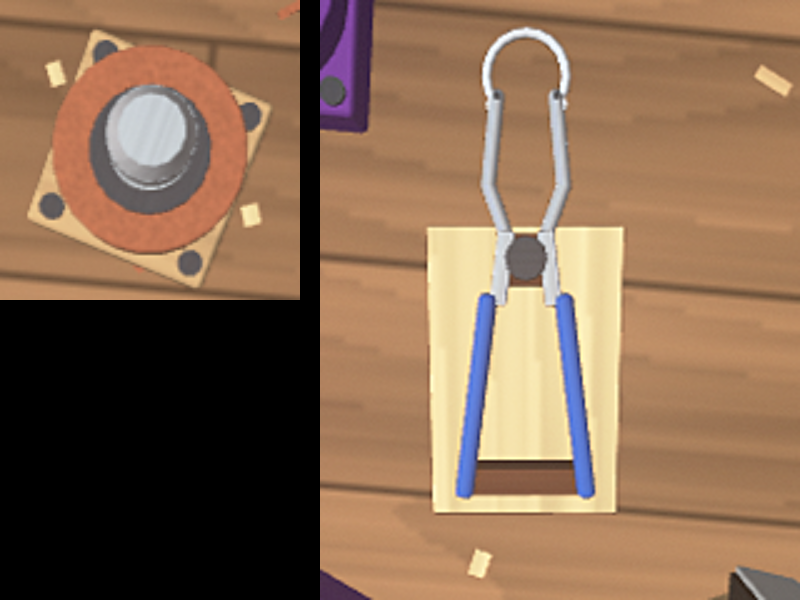

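```bash
python3 - <<'E'
from h import *
c,s=pickle.load(open("w5.pkl","rb"));R=s["orientation"];p0=s["eef_pos"]
def t(X,Y,z):
    P=onz(c,(240+(X-320)/2.5,Y/2.5),z);return ((P-p0)@R)[:2]*1000
for n,X,Y,z,off in[("pivot",526,258,.047,62),("hback L",464,497,.044,-56),("hback R",586,497,.044,-56),("hfrontL",486,293,.044,44),("hfrontR",565,293,.044,44),("ring c",526,72,.041,136.5),("ring top",526,28,.041,156.5),("ringL",482,75,.041,0),("ringR",570,75,.041,0),("blk front",520,461,.034,-40),("plate f",526,227,.006,0),("plate b",526,513,.006,0),("plate l",430,370,.006,0),("plate r",620,370,.006,0)]:
    q=t(X,Y,z);print(n,q.round(1),"grip fwd of TCP",(q[0]-off).round(1))
c4,s4=pickle.load(open("w4.pkl","rb"))
P=onz(c4,(264+152/2.5,11+130/2.5),.127);print("axle top",P.round(4))
print("corners mean",np.mean([onz(c4,(264+x/2.5,11+y/2.5),.04) for x,y in((94,31),(270,103),(203,288),(28,216))],0).round(4))
E
```

```text
pivot [88.   4.8] grip fwd of TCP 26.0
hback L [-26.4 -25.6] grip fwd of TCP 29.6
hback R [-26.3  35.2] grip fwd of TCP 29.7
hfrontL [ 72.2 -14. ] grip fwd of TCP 28.2
hfrontR [72.3 23.3] grip fwd of TCP 28.3
ring c [168.7   4.5] grip fwd of TCP 32.2
ring top [186.7   4.4] grip fwd of TCP 30.2
ringL [167.4 -15.3] grip fwd of TCP 167.4
ringR [167.5  24.3] grip fwd of TCP 167.5
blk front [-10.    2.3] grip fwd of TCP 30.0
plate f [105.3   5.1] grip fwd of TCP 105.3
plate b [-43.9   5.8] grip fwd of TCP -43.9
plate l [ 33.5 -45. ] grip fwd of TCP 33.5
plate r [33.6 54.9] grip fwd of TCP 33.6
axle top [0.5777 0.035  0.127 ]
corners mean [0.5778 0.0349 0.04  ]
```

```bash
python3 -m inch '[{"translation":[1.5,-0.1,-4],"dr":[0,0,0],"fingers":1},{"translation":[1.43,-0.13,-5],"dr":[0,0,0],"fingers":1},{"translation":[0,0,-5],"dr":[0,0,0],"fingers":1},{"translation":[0,0,-5],"dr":[0,0,0],"fingers":1},{"translation":[0,0,-4],"dr":[0,0,0],"fingers":1},{"translation":[0,0,-2],"dr":[0,0,0],"fingers":1},{"translation":[0,0,-0.4],"dr":[0,0,0],"fingers":1},{"translation":[0,0,0],"dr":[0,0,0],"fingers":0.7},{"translation":[0,0,0],"dr":[0,0,0],"fingers":0.6},{"translation":[0,0,0],"dr":[0,0,0],"fingers":0.5},{"translation":[0,0,0],"dr":[0,0,0],"fingers":0.4},{"translation":[0,0,0],"dr":[0,0,0],"fingers":0.3}]' 45
python3 -m inch '[{"translation":[0,0,0],"dr":[0,0,0],"fingers":0.2},{"translation":[0,0,0],"dr":[0,0,0],"fingers":0.2},{"translation":[0,0,0],"dr":[0,0,0],"fingers":0.2},{"translation":[0,0,0],"dr":[0,0,0],"fingers":0.2}]'
```

```text
time: 12.1
eef_pos: [0.4678, -0.2886, 0.0368]
orientation: [[0.997, 0.083, -0.0], [0.083, -0.997, -0.0], [-0.0, 0.0, -1.0]]
force: [-3.0, 0.2, 5.5]
grip_width: 0.0477
time: 12.6
eef_pos: [0.4678, -0.2885, 0.0369]
orientation: [[0.997, 0.083, -0.0], [0.083, -0.997, -0.0], [-0.0, 0.0, -1.0]]
force: [-4.5, 1.8, 7.1]
grip_width: 0.0382
```

```bash
python3 -m inch '[{"translation":[0,0,1],"dr":[0,0,0],"fingers":0.2},{"translation":[0,0,2],"dr":[0,0,0],"fingers":0.2},{"translation":[0,0,3],"dr":[0,0,0],"fingers":0.2},{"translation":[0,0,4],"dr":[0,0,0],"fingers":0.2},{"translation":[0,0,4],"dr":[0,0,0],"fingers":0.2},{"translation":[0,0,3],"dr":[0,0,0],"fingers":0.2},{"translation":[0,0,2],"dr":[0,0,0],"fingers":0.2},{"translation":[0,0,0],"dr":[0,0,0],"fingers":0.2},{"translation":[0,0,0],"dr":[0,0,0],"fingers":0.2}]'
python3 - <<'E'
from h import *
d={n:read_camera(n) for n in("side","top")};d["s"]=manip.state();pickle.dump(d,open("c6.pkl","wb"));s=d["s"]
q=s["eef_pos"]+s["orientation"]@[.1365,0,-.005];o=np.zeros((600,800,3),np.uint8);r=[]
for i,n in enumerate(("side","top")):
    p=proj(d[n],q);u,v=(p-[40,35]).astype(int);r.append((n,p.round(1),u,v,(p-[u,v])*5))
    o[:,i*400:i*400+400]=cv2.resize(d[n]["frame"][v:v+120,u:u+80,::-1],None,fx=5,fy=5,interpolation=cv2.INTER_CUBIC)
print(s["force"],s["ft_torque"],s["eef_pos"],r);cv2.imwrite("pics/c6.png",o)
E
```

```text
time: 13.72
eef_pos: [0.4675, -0.2882, 0.2254]
orientation: [[0.997, 0.083, -0.001], [0.083, -0.997, 0.001], [-0.001, -0.001, -1.0]]
force: [-0.4, 0.2, -1.8]
grip_width: 0.038
[-0.15567984  0.35276479 -3.03359949] [-0.01082484  0.09087745 -0.00275971] [ 0.46756348 -0.28819536  0.22529605] [('side', array([305.2, 128.1]), np.int64(265), np.int64(93), array([201.03377473, 175.38401424])), ('top', array([413.5, 166.4]), np.int64(373), np.int64(131), array([202.68428177, 177.21043753]))]
```

View pics/c6.png

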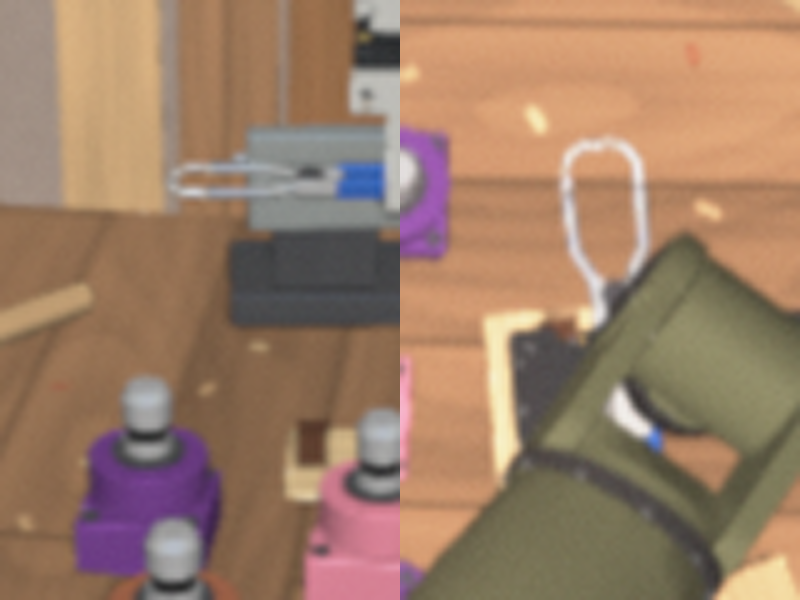

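```bash
python3 -m inch '[{"translation":[-0.3,3,0],"dr":[0,0,0],"fingers":0.2},{"translation":[-0.3,4,0],"dr":[0,0,0],"fingers":0.2},{"translation":[-0.4,4.5,0],"dr":[0,0,0],"fingers":0.2},{"translation":[-0.4,4.6,0],"dr":[0,0,0],"fingers":0.2},{"translation":[-0.4,4.5,0],"dr":[0,0,0],"fingers":0.2},{"translation":[-0.4,4.5,0],"dr":[0,0,0],"fingers":0.2},{"translation":[-0.3,4,0],"dr":[0,0,0],"fingers":0.2},{"translation":[-0.1,2,-2],"dr":[0,0,0],"fingers":0.2},{"translation":[0,0,-3],"dr":[0,0,0],"fingers":0.2},{"translation":[0,0,-2],"dr":[0,0,0],"fingers":0.2},{"translation":[0,0,0],"dr":[0,0,0],"fingers":0.2},{"translation":[0,0,0],"dr":[0,0,0],"fingers":0.2}]'
python3 - <<'E'
from h import *
d={n:read_camera(n) for n in("side","top")};d["s"]=manip.state();pickle.dump(d,open("c7.pkl","wb"));s=d["s"]
q=s["eef_pos"]+s["orientation"]@[.1365,0,-.005];o=np.zeros((480,800,3),np.uint8);r=[]
for i,n in enumerate(("side","top")):
    p=proj(d[n],q);u,v=(p-[25,25]).astype(int);a=proj(d[n],[.5775,.0347,.127]);r.append((n,u,v,"ring",(p-[u,v])*8,"axle",(a-[u,v])*8))
    o[:,i*400:i*400+400]=cv2.resize(d[n]["frame"][v:v+60,u:u+50,::-1],None,fx=8,fy=8,interpolation=cv2.INTER_CUBIC)
print(s["force"],q,r);cv2.imwrite("pics/c7.png",o)
E
```

```text
time: 15.32
eef_pos: [0.4422, 0.0225, 0.157]
orientation: [[0.997, 0.083, 0.001], [0.083, -0.997, 0.0], [0.001, 0.0, -1.0]]
force: [-0.3, -0.1, -2.5]
grip_width: 0.038
[-0.55441417  0.01934925 -1.29333918] [0.57827282 0.03390991 0.16244165] [('side', np.int64(273), np.int64(163), 'ring', array([202.51643328, 201.59421247]), 'axle', array([205.9385714 , 283.52511987])), ('top', np.int64(291), np.int64(151), 'ring', array([202.58720524, 201.08092597]), 'axle', array([203.8153202 , 215.33823809]))]
```

View pics/c7.png

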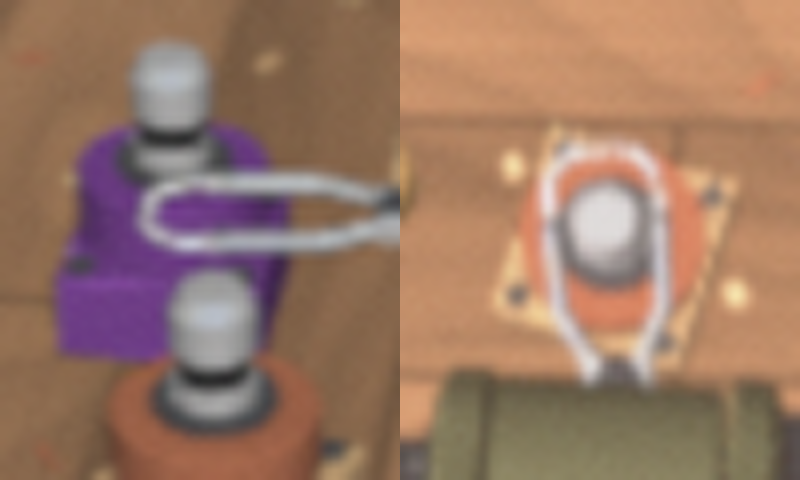

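c7 shows the spread ring held level above the axle. Top view: ring sides at 546 and 668, axle about (606,212). Side view: axle centred at about x=214, ring front at about 141. The side view hints at a few mm of fore-aft offset. I've used all 12 pictures, so the rest is numeric: edges at sub-pixel.

```bash
cat > e.py <<'E'
from h import *
def sat(c):return cv2.cvtColor(np.ascontiguousarray(c["frame"]),cv2.COLOR_RGB2HSV)[:,:,1].astype(int)
E
python3 - <<'E'
from e import *
np.set_printoptions(linewidth=220)
d=pickle.load(open("c7.pkl","rb"));s=d["s"];q=s["eef_pos"]+s["orientation"]@[.1365,0,-.005]
S=sat(d["side"]);print("side sat rows 186..212, cols 286..312")
for r in range(184,214):print(r,S[r,286:312])
T=sat(d["top"]);print("top sat rows 165..188, cols 305..330")
for r in range(166,192):print(r,T[r,304:330])
for n in("side","top"):
    for X in([.5775,.0347,.127],[.5775,.0347,.108],q,q+[.0235,0,0]):print(n,np.round(X,3),proj(d[n],X).round(2))
c=pickle.load(open("c3.pkl","rb"))
for n,roi in(("side",(280,190,330,230)),):
    k,W,m=blob(c[n],(3,110,70),(12,220,230),roi,.075);print(n,k.min(0),k.max(0),circ(W[k[:,1]>205] if n=="side" else W))
c0=pickle.load(open("c0.pkl","rb"))["top"];k,W,m=blob(c0,(3,110,70),(11,220,240),(300,162,336,198),.075);hl=cv2.convexHull(k)[:,0];print("top wheel",k.min(0),k.max(0),circ(np.array([onz(c0,p,.075)[:2] for p in hl])))
E
```

```text
side sat rows 186..212, cols 286..312
184 [134 110  67  24   0   3   2   2   0   4   0   4   2   0   2  11  35  50  57  53  27  31  41  42  42  47]
185 [138 133 109  72  40  18   0   2   0   5   0   6   6   3   2   5  12  13  11  11   7   4   3   3   3   1]
186 [139 140 131 124  86  31   5   1   7   6  17  31  26  14   9   8   8   8   6   5   6   6  10   5   0   3]
187 [139 138 141 136  82  27  11  22  47  67  89 104  94  81  81  71  65  60  49  40  25  28  39  33  47  48]
188 [134 136 140 136  63  18  29  83 134 142 140 143 141 142 140 138 136 138 139 126 114 114 104  73 107 112]
189 [139 141 137 122  52  19  52 115 143 143 139 139 141 138 141 143 145 143 143 138 138 138 111  70 109 116]
190 [132 138 138 111  48  26  58 111 137 140 138 139 134 134 130 129 132 133 129 125 131 132  97  72 108 114]
191 [138 139 137 118  58  24  31  59  90 109 114 111 102  92  79  73  75  73  67  61  65  71  51  38  65  69]
192 [134 137 139 136 104  48  22  25  41  44  44  41  38  29  19  20  21  21  18  16  20  21  15   5  13  13]
193 [134 138 134 139 132 107  65  44  33  25  18  17  15  12  11  18  18
[... 5047 characters left out ...]
04  91  55  17  29  86 126 133 134 135 134 133 121  76  26  27  74 103 103 106 112 114]
side [0.578 0.035 0.127] [298.74 198.44]
side [0.578 0.035 0.108] [298.86 203.75]
side [0.578 0.034 0.162] [298.31 188.2 ]
side [0.602 0.034 0.162] [290.65 187.7 ]
top [0.578 0.035 0.127] [316.48 177.92]
top [0.578 0.035 0.108] [316.68 178.72]
top [0.578 0.034 0.162] [316.32 176.14]
top [0.602 0.034 0.162] [316.46 169.17]
side [287 208] [314 229] (array([0.56245563, 0.06254926]), 61.27479553222656, array([0.56732872, 0.06481836]), np.float64(46.24310816793822))
top wheel [307 169] [329 193] (array([0.57477148, 0.03036832]), 43.5686149597168, array([0.57440599, 0.03023407]), np.float64(42.386902795977846))
```

Sub-pixel reading:
- **Axle:** top and wrist agree at (0.5775, 0.0347). The side view puts x about 1.5 mm lower.
- **Ring, horizontally:** it sits about 1 mm ahead of nominal and about 1 mm towards +y.
- **Ring, vertically:** it is about 2.5 mm lower than nominal (slight sag).

I'll shift x by −2 mm and descend gently, watching the forces.

```bash
python3 -m inch '[{"translation":[-0.2,0,0],"dr":[0,0,0],"fingers":0.2},{"translation":[0,0,-1],"dr":[0,0,0],"fingers":0.2},{"translation":[0,0,-1],"dr":[0,0,0],"fingers":0.2},{"translation":[0,0,-0.6],"dr":[0,0,0],"fingers":0.2},{"translation":[0,0,-0.4],"dr":[0,0,0],"fingers":0.2},{"translation":[0,0,-0.3],"dr":[0,0,0],"fingers":0.2},{"translation":[0,0,0],"dr":[0,0,0],"fingers":0.2},{"translation":[0,0,0],"dr":[0,0,0],"fingers":0.2},{"translation":[0,0,0],"dr":[0,0,0],"fingers":0.2}]'
python3 - <<'E'
from e import *
s=manip.state();print(s["time"],s["eef_pos"],s["force"],s["ft_torque"])
d={n:read_camera(n) for n in("side","top")};d["s"]=s;pickle.dump(d,open("c8.pkl","wb"))
np.set_printoptions(linewidth=220)
S=sat(d["side"]);T=sat(d["top"])
for r in range(190,212):print(r,S[r,286:314])
print()
for r in range(167,192):print(r,T[r,304:330])
q=s["eef_pos"]+s["orientation"]@[.1365,0,-.005]
for n in("side","top"):
    for X in([.5775,.0347,.127],q,q+[.0215,0,0]):print(n,np.round(X,4),proj(d[n],X).round(2))
E
```

```text
time: 16.55
eef_pos: [0.44, 0.0226, 0.1236]
orientation: [[0.997, 0.083, 0.0], [0.083, -0.997, -0.0], [0.0, 0.0, -1.0]]
force: [-0.0, 1.0, -1.4]
grip_width: 0.0379
16.55 [0.43997181 0.02260297 0.12362862] [-0.02918959  1.03038783 -1.44507495] [ 0.08353594  0.16447913 -0.00933617]
190 [134 136 140 138 136 141 137 139 139 139 139 138 138 137 137 138 135 136 131 130 130 137 103  75 108 112 113 114]
191 [135 137 136 137 139 136 140 138 139 140 142 142 137 139 135 139 136 136 136 135 139 142 106  69 108 113 113 114]
192 [134 140 135 138 137 141 135 142 139 138 143 140 138 141 137 136 130 131 130 131 136 140 105  73 103 114 117 113]
193 [136 136 137 140 140 138 137 140 135 127 122 120 118 109 102 100  78  70  77  92  97  93  67  55  83  95  96  96]
194 [136 135 138 138 140 135 136 121  92  57  45  42  37  33  30  31  21  21  30  38  41  33  27  19  17  20  26  29]
195 [137 139 140 141 136 134  98  56  32  18  18  23  22  17  10   7  12  18  22  23  23  26  27  23  19  19  16  13]
196 [139 135 140 139 140 100  40  17  14  25  33  37  35  27  26  15   8  15  20  30  28  23  19  11  16  16   
[... 4088 characters left out ...]
188 [ 85  64  79 101 107  84  28  36 103 135 135 135 134 131 135 135 137 133  85  18  28  94 117 109 105 113]
189 [ 98  93  99  97  97  86  40  35  90 134 137 138 136 138 136 137 138 136  92  25  27  81 109 106 108 113]
190 [105 104 100  99  91  84  50  33  77 129 136 139 138 137 138 139 139 134  97  37  33  80 107 108 109 114]
191 [113 109 109 106 100  91  55  25  60 113 133 134 134 136 136 135 129 122  79  32  40  85 102 108 111 115]
side [0.5775 0.0347 0.127 ] [298.74 198.44]
side [0.576  0.034  0.1287] [299.26 197.89]
side [0.5975 0.034  0.1287] [292.32 197.42]
top [0.5775 0.0347 0.127 ] [316.48 177.92]
top [0.576  0.034  0.1287] [316.66 178.28]
top [0.5975 0.034  0.1287] [316.77 172.06]
```

Ring and axle agree within about 1 mm in both views, with the two cameras bracketing zero in x and y matched to 0.3 mm. No significant force. I'll continue down in small rows.

```bash
python3 -m inch '[{"translation":[0,0,-0.2],"dr":[0,0,0],"fingers":0.2},{"translation":[0,0,-0.2],"dr":[0,0,0],"fingers":0.2},{"translation":[0,0,-0.2],"dr":[0,0,0],"fingers":0.2},{"translation":[0,0,-0.2],"dr":[0,0,0],"fingers":0.2},{"translation":[0,0,0],"dr":[0,0,0],"fingers":0.2},{"translation":[0,0,0],"dr":[0,0,0],"fingers":0.2}]'
python3 - <<'E'
from h import *
import time
for i in range(4):
    s=manip.state();print(s["time"],s["eef_pos"].round(4),s["force"].round(2),s["ft_torque"].round(3));read_camera("side")
E
```

```text
time: 17.4
eef_pos: [0.4399, 0.0226, 0.1155]
orientation: [[0.997, 0.083, 0.0], [0.083, -0.997, 0.0], [0.0, 0.0, -1.0]]
force: [-0.6, 0.1, -1.9]
grip_width: 0.0382
17.4 [0.4399 0.0226 0.1155] [-0.59  0.08 -1.93] [-0.034  0.086 -0.005]
17.45 [0.4399 0.0226 0.1155] [-1.66 -0.38 -3.24] [0.054 0.143 0.034]
17.5 [0.4399 0.0226 0.1155] [ 0.68 -0.8  -2.26] [ 0.018  0.084 -0.014]
17.55 [0.4399 0.0226 0.1155] [-0.26 -0.02 -3.39] [0.057 0.081 0.088]
```

Only noise on the force reading (about 1 N); no contact. Continuing.

```bash
python3 -m inch '[{"translation":[0,0,-0.2],"dr":[0,0,0],"fingers":0.2},{"translation":[0,0,-0.2],"dr":[0,0,0],"fingers":0.2},{"translation":[0,0,-0.2],"dr":[0,0,0],"fingers":0.2},{"translation":[0,0,-0.2],"dr":[0,0,0],"fingers":0.2},{"translation":[0,0,-0.2],"dr":[0,0,0],"fingers":0.2},{"translation":[0,0,0],"dr":[0,0,0],"fingers":0.2}]'
python3 - <<'E'
from h import *
for i in range(4):
    s=manip.state();print(s["eef_pos"].round(4),s["force"].round(2),s["ft_torque"].round(3));read_camera("side")
E
python3 -m inch '[{"translation":[0,0,-0.2],"dr":[0,0,0],"fingers":0.2},{"translation":[0,0,-0.2],"dr":[0,0,0],"fingers":0.2},{"translation":[0,0,-0.2],"dr":[0,0,0],"fingers":0.2},{"translation":[0,0,0],"dr":[0,0,0],"fingers":0.2}]'
python3 - <<'E'
from h import *
for i in range(4):
    s=manip.state();print(s["eef_pos"].round(4),s["force"].round(2),s["ft_torque"].round(3));read_camera("side")
E
```

```text
time: 18.35
eef_pos: [0.4398, 0.0226, 0.1053]
orientation: [[0.997, 0.083, -0.0], [0.083, -0.997, 0.0], [-0.0, -0.0, -1.0]]
force: [0.3, -0.2, -1.6]
grip_width: 0.0384
[0.4398 0.0226 0.1053] [ 0.27 -0.21 -1.63] [0.007 0.065 0.046]
[0.4399 0.0226 0.1054] [ 1.12  0.27 -2.88] [ 0.006  0.13  -0.019]
[0.4399 0.0226 0.1054] [ 0.58 -0.23 -2.12] [ 0.03   0.111 -0.019]
[0.4399 0.0226 0.1055] [ 0.01 -0.3  -2.18] [0.095 0.086 0.035]
time: 19.05
eef_pos: [0.4398, 0.0226, 0.0993]
orientation: [[0.997, 0.083, -0.0], [0.083, -0.997, 0.0], [-0.0, -0.0, -1.0]]
force: [0.4, 0.5, -2.2]
grip_width: 0.0383
[0.4398 0.0226 0.0993] [ 0.4   0.53 -2.24] [ 0.058  0.121 -0.027]
[0.4398 0.0226 0.0994] [ 0.37  0.76 -3.22] [0.052 0.079 0.025]
[0.4399 0.0226 0.0994] [-0.34 -1.27 -3.28] [0.027 0.103 0.   ]
[0.4399 0.0226 0.0995] [ 0.95  0.65 -2.19] [0.011 0.124 0.009]
```

```bash
python3 -m inch '[{"translation":[0,0,-0.2],"dr":[0,0,0],"fingers":0.2},{"translation":[0,0,-0.2],"dr":[0,0,0],"fingers":0.2},{"translation":[0,0,-0.2],"dr":[0,0,0],"fingers":0.2},{"translation":[0,0,-0.1],"dr":[0,0,0],"fingers":0.2},{"translation":[0,0,0],"dr":[0,0,0],"fingers":0.2},{"translation":[0,0,0],"dr":[0,0,0],"fingers":0.2}]'
python3 - <<'E'
from e import *
np.set_printoptions(linewidth=220)
F=[]
for i in range(6):
    s=manip.state();F.append(np.r_[s["force"],s["ft_torque"]]);d={"side":read_camera("side")}
d["top"]=read_camera("top");d["s"]=s;pickle.dump(d,open("c9.pkl","wb"));print(s["eef_pos"],np.mean(F,0).round(2))
S=sat(d["side"]);V=d["side"]["frame"].max(2).astype(int)
for r in range(198,219):print(r,S[r,288:316])
print()
for r in range(200,217):print(r,V[r,288:316])
T=sat(d["top"]);print()
for r in range(168,190):print(r,T[r,304:330])
q=s["eef_pos"]+s["orientation"]@[.1365,0,-.005]
for n in("side","top"):
    for X in([.577,.0347,.095],q,q+[.0215,0,0],q+[0,.0215,0],q-[0,.0215,0],q-[.025,0,0]):print(n,np.round(X,4),proj(d[n],X).round(2))
c=d["top"];k,W,m=blob(c,(15,100,70),(30,255,255),(275,162,298,186),.05);print("sleeve top cam",k.min(0),k.max(0),circ(W))
E
```

```text
time: 20.0
eef_pos: [0.4399, 0.0226, 0.0925]
orientation: [[0.997, 0.083, 0.0], [0.083, -0.997, 0.0], [0.0, -0.0, -1.0]]
force: [-0.2, 0.1, -2.3]
grip_width: 0.0383
[0.43989793 0.02256721 0.09249694] [ 0.21 -0.25 -2.36  0.01  0.1  -0.01]
198 [138 135 137 138 137 137 120  58  19   7   2   3   3   2   2   8  74 122 129 117  72  94 110 113 109 111 114 113]
199 [136 135 140 139 141 132  88  26   3   2   2   2   5   2   2   9  57 104 133  95  70 106 112 113 112 112 113 113]
200 [137 137 141 139 138 121  55   7   2   2   2   5   5   3   3   3  29  75 116  83  90 108 110 115 115 113 115 115]
201 [139 139 138 138 139  96  27   2   2   4  12  16  17  11   3   3  11  48  77  68  89 108 109 108 109 111 113 112]
202 [138 137 138 141 140  95  21   2   1   8  16  19  20  12   3   2   4  16  18  19  50  65  68  69  71  74  79  90]
203 [139 136 139 137 135  94  23   0   3   8  13  18  16  11   3   0   2   5   6   3   6  14  13  13  16  16  21  35]
204 [136 141 142 132  98  47  18   2   2   2   3   3   4   2   0   2   2   5   6   3   3   5   6   9   8   5   2   2]
205 [136 140 142 109  45  17   7   4
[... 6019 characters left out ...]
 35  71 107 108 106 113]
side [0.577  0.0347 0.095 ] [299.09 207.35]
side [0.5759 0.034  0.0975] [299.46 206.56]
side [0.5974 0.034  0.0975] [292.61 206.09]
side [0.5759 0.0555 0.0975] [298.33 210.2 ]
side [0.5759 0.0125 0.0975] [300.56 203.01]
side [0.5509 0.034  0.0975] [307.46 207.11]
top [0.577  0.0347 0.095 ] [316.81 179.4 ]
top [0.5759 0.034  0.0975] [316.99 179.61]
top [0.5974 0.034  0.0975] [317.11 173.51]
top [0.5759 0.0555 0.0975] [310.85 179.52]
top [0.5759 0.0125 0.0975] [323.14 179.7 ]
top [0.5509 0.034  0.0975] [316.86 186.71]
sleeve top cam [281 168] [293 180] (array([0.60245673, 0.14440854]), 23.921255111694336, array([0.60212089, 0.14435798]), np.float64(22.145532207552503))
```

All checks agree. Ring height is about 0.095 m, the lateral offset is under 0.5 mm and fore-aft about 1 mm. The wrist carries 2.36 N against a pliers weight of 2.26 N, so there is no load on the stub. Handing in.

```bash
python3 -c "
from station import manip
print(manip.close_job())"
```

```text
the job is handed in; nothing more can be done
None
```

The job is handed in. The sleeve stands let go between the stub and the jar, and the squeezed pliers hold the spread ring around the groove. `close_job` gave no verdict, so what follows are my own last checks, made at about 20 s of the 61 s allowed.

- **Sleeve:** It is upright and about 0.12 m from both the stub and the jar, roughly 4 mm off the line between them. The limits are 138 mm and 20 mm.
- **Ring:** Its height came out at about 0.095 m, the middle of the groove. It is centred to under 0.5 mm sideways and about 1 mm fore-aft.
- **Grip and load:** The jaws stand at 38 mm with a 45 N grip. The wrist carried 2.36 N against the pliers' weight of 2.26 N, so the stub takes no noticeable load.

**Disagreements:**
- The side and top cameras differed by about 1.5 mm on the axle's x position, within their stated calibration; I aimed between them.
- The ring hung 2 to 3 mm lower than the gripper pose alone predicted, probably a slight sag of about 0.02 rad, and I corrected the height for it.
- The top camera alone placed the stub and sleeve 3 to 5 mm from where the wrist camera or the gripper put them.

**Not checked directly:**
- I did not measure the handle swing itself; I took it from the jaw width and the wide ring in the pictures.
- I did not measure the other items on the bench again at the end. No unexpected forces showed up in the readings I took.

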